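# Sort the biscuit cutters back into their tins

### The job

Clear up after baking: put the two round cutters into the round tin, the two square cutters into the square tin and the single long one into the oblong tin. Every cutter must end standing flat on the floor of its tin, upright as it stood on the worktop, side by side and not stacked or leaning on the rim. Leave the little white ramekin standing where it is.

Things in the scene. Friction and masses are not known exactly. Their poses are not given: they have to be found in the camera images.
- cutter_round_a: steel round biscuit cutter: an open upright tube of sheet steel, 50 mm outside diameter, 45 mm high, walls 2 mm, open at top and bottom, about 50 g. Standing loose on the worktop. Origin: centre of its underside; z up. One of two alike
- cutter_round_b: steel round biscuit cutter: an open upright tube of sheet steel, 50 mm outside diameter, 45 mm high, walls 2 mm, open at top and bottom, about 50 g. Standing loose on the worktop. Origin: centre of its underside; z up. The other of two alike
- cutter_square_a: steel square biscuit cutter: an open upright square tube of sheet steel, 46 mm by 46 mm outside, 45 mm high, walls 2 mm, open at top and bottom, about 50 g. Standing loose on the worktop. Origin: centre of its underside; x and y square to its sides, z up. One of two alike
- cutter_square_b: steel square biscuit cutter: an open upright square tube of sheet steel, 46 mm by 46 mm outside, 45 mm high, walls 2 mm, open at top and bottom, about 50 g. Standing loose on the worktop. Origin: centre of its underside; x and y square to its sides, z up. The other of two alike
- cutter_oblong: steel finger-biscuit cutter: an open upright tube of sheet steel with two straight long sides and half-round ends, 82 mm long (along its x) by 32 mm wide (along its y) outside, 45 mm high, walls 2 mm, open at top and bottom, about 50 g. Standing loose on the worktop. Origin: centre of its underside; z up
- tin_round: round shallow dark baking tin, 160 mm outside and 154 mm inside diameter, floor 3 mm thick, rim 15 mm above the worktop; for the round cutters. Fixed to the worktop. Origin: centre of its underside
- tin_square: square shallow dark baking tin, 150 by 150 mm outside and 144 by 144 mm inside, floor 3 mm thick, rim 15 mm above the worktop; for the square cutters. Fixed to the worktop. Origin: centre of its underside; x and y square to its sides
- tin_oblong: oblong shallow dark baking tin, 80 mm (along its x) by 150 mm (along its y) outside, 74 by 144 mm inside, floor 3 mm thick, rim 15 mm above the worktop; for the long cutter, which fits only lengthwise. Fixed to the worktop. Origin: centre of its underside
- ramekin: small white ceramic bowl, 64 mm across, 42 mm high, standing loose among the cutters; not to be moved. Origin: centre of its underside. (Besides these, two flat baked biscuits, 42 mm across and 8 mm thick, lie between the cutters and do not matter.)
Things that resemble listed ones, but are neither listed nor needed, are in the scene too. What is shaped like the cutter_square_a but yellow is not meant.

How it is judged:
At the end, for the whole second after the job is handed in: Round cutters centred within 56 mm of the round tin's centre, square ones within 54 mm along each side of the square tin, the long one within 26 mm across, 38 mm along the oblong tin; each flat on the floor (0-6 mm over the tin's underside), upright within 0.1 rad, slower than 0.02 m/s (z of cutter_round_a in the frame of tin_round between 0 and 0.006 m and angle between each of cutter_round_a, cutter_round_b, cutter_square_a, cutter_square_b, cutter_oblong's own z axis and vertical below 0.1 rad and linear speed of each of cutter_round_a, cutter_round_b, cutter_square_a, cutter_square_b, cutter_oblong below 0.02 m/s and horizontal distance between each of cutter_round_a, cutter_round_b and tin_round below 0.056 m and z of cutter_round_b in the frame of tin_round between 0 and 0.006 m and z of cutter_square_a in the frame of tin_square between 0 and 0.006 m and x of cutter_square_a in the frame of tin_square between -0.054 and 0.054 m and y of cutter_square_a in the frame of tin_square between -0.054 and 0.054 m and z of cutter_square_b in the frame of tin_square between 0 and 0.006 m and x of cutter_square_b in the frame of tin_square between -0.054 and 0.054 m and y of cutter_square_b in the frame of tin_square between -0.054 and 0.054 m and z of cutter_oblong in the frame of tin_oblong between 0 and 0.006 m and x of cutter_oblong in the frame of tin_oblong between -0.026 and 0.026 m and y of cutter_oblong in the frame of tin_oblong between -0.038 and 0.038 m); the robot touches nothing.
It fails at once if the ramekin is moved by more than 30 mm (distance of ramekin from where it was at the start of the episode above 0.03 m).
It fails at once if the ramekin is tipped over (angle between ramekin's own z axis and vertical above 0.6 rad).
It also fails if it takes over 122 s, if anything falls off the work surface, if the arm or the gripper's body presses on something with over 40 N, if the wrist force passes 120 N, or if a joint passes its speed limit or range.

### The arm

A 7-joint arm with a two-finger parallel gripper is mounted at the origin on the work surface. World frame = base frame: x ahead of the robot, y to its left, z up, the work surface at z = 0. Lengths are in m, angles in rad, forces in N, time in s.
With the tool pointing down it reaches from about 0.425 to 0.825 m from the base axis. Payload 3.6 kg.
Tool frame: the origin (TCP) lies at the centre of the arm's flange, where the gripper is bolted on; the fingertips stand 186 mm ahead of it and the grasp point (between the pads) lies 167 mm ahead of it (tip_reach is the distance from the TCP to the fingertips, in m); z points along the fingers, y is the line along which they close (so a half turn about z gives the same grasp; the last joint's range is limited). The gripper opens to 93 mm and grips with 3 to 60 N. Pads are 15 mm wide; open, the fingers measure 128 mm over their backs; the gripper's body (75 mm by 188 mm) begins 65 mm behind the grasp point.
Start: joints at [-1.264, 0.615, -0.013, 1.423, 0.008, 1.103, -0.04], TCP at [0.213, 0.614, 0.405] pointing down, gripper open.
Joint ranges: [-3.12, 3.12], [-0.3, 2.06], [-1.34, 1.32], [0.26, 2.42], [-1.36, 4.5], [0.01, 1.98], [-2.84, 2.84]. Speed limits (rad/s): [2.79, 2.79, 3.14, 3.14, 3.14, 3.14, 3.14].

### API

Orientations are given as a 3x3 rotation matrix whose columns are the frame's x, y, z axes.
In Python, from workcell import * gives the robot as it stands. The module is installed in compiled form; this text tells all that it offers.
- The arm moves only by the shell command python3 -m inch 'ROWS'. ROWS is JSON, a list of rows, each a list of 5 numbers: the shift along the tool's x, y, z in cm, then the turn about the tool's z in degrees, then the finger opening in cm, from 0 to 9.3. A call has exactly 8 rows; each row is the pose to reach, as a shift and turn from the pose commanded when the call began, along the tool's axes at that moment; what a row does not reach only later rows make up. A row lasts 1/8 s, in which the tool goes at most 62.5 mm and 10.7 degrees, less where a joint would pass 70% of its speed; a pose out of reach is approached as far as the arm can. A call with a gripper value outside its range is refused whole. The fingers move at their own pace and stop on an object; the grip force is fixed at half the most. Time passes only in rows, so rows that repeat a pose let the fingers close, or fill a call up. It gives the time, the measured TCP pose, the force, the opening and the grip force at its end, in the units of the state.
- sense(): the state, without advancing time (a new reading comes with each control period).
- snapshot(name): name is "side" or "top" or "wrist"; returns the picture (384x512x3 uint8, red, green, blue); there is no depth.
- get_calibration(name): a dict with "fx", "fy", "cx", "cy" (pixels), "D" ([k1, k2, p1, p2, k3] as OpenCV has them; the pictures are not rectified), "R" (3x3) and "t" (3): a world point X has camera coordinates R X + t. Camera axes: x right, y down, z forward; pixel columns grow to the right and rows downward; lengths in m; the calibration is good to about 2 mm. A picture is of the moment at which its call begins: read the wrist's pose just before it. get_calibration takes no time and is no camera call; for the wrist camera it gives the pose at the moment of the call.
- hand_in(): hands the job in; it is judged then, once.
The state is a dict: "time": time; "joints": joint angles; "joint_vel": joint speeds; "effort": joint torques, N m; "eef_pos": TCP position; "ee_rot": TCP orientation; "force": force on the tool from outside, world axes, zero at the start; "moment": the same for the moment, N m; "opening": finger opening in m; "grasp_force": force on a finger pad.
Only numpy, scipy, OpenCV 4.12 (cv2) and the standard library are available. Lean on these libraries where they do the work, as an engineer would, in place of code of your own. Each camera call takes 0.05 s, during which the arm holds its last target. There are 200 camera calls.

## Working session

There is one attempt and no reset: what is moved stays moved. The work goes in short steps, Python scripts to look and compute and a shell command to move; the robot and the scene stay as the last step left them, time stands still between calls to the robot, and variables do not carry over. Pictures are saved under pics/ and viewed, at most 14 in all, crops included, and the job is handed in when it is done.

```bash
mkdir -p pics; cat > h.py <<'E'
import numpy as np, cv2
from workcell import *
def cal(n):
    c=get_calibration(n); K=np.array([[c['fx'],0,c['cx']],[0,c['fy'],c['cy']],[0,0,1.]])
    return K,np.array(c['D'],float),np.array(c['R']),np.array(c['t'])
def ray(C,uv):
    K,D,R,t=C
    p=cv2.undistortPoints(np.array(uv,float).reshape(-1,1,2),K,D).reshape(-1,2)
    d=np.c_[p,np.ones(len(p))]@R
    return -R.T@t,d
def onplane(C,uv,z):
    o,d=ray(C,uv); return o+d*((z-o[2])/d[:,2])[:,None]
def proj(C,X):
    K,D,R,t=C
    return cv2.projectPoints(np.array(X,float).reshape(-1,1,3),cv2.Rodrigues(R)[0],t,K,D)[0].reshape(-1,2)
def save(n,im): cv2.imwrite(f'pics/{n}.png',im[:,:,::-1])
E
python3 - <<'E'
from h import *
for n in("side","top"):
    im=snapshot(n); save(n+"0",im); K,D,R,t=cal(n); print(n,-R.T@t,R[2],K[0,0])
s=sense(); print(s['time'],s['eef_pos'],s['ee_rot'],s['opening'])
K,D,R,t=cal('wrist');print(-R.T@t,R)
E
```

```text
side [0.40638558 0.63265817 0.6207994 ] [ 0.22375569 -0.72215804 -0.65453888] 359.6952881032254
top [0.42555011 0.00852901 0.88862308] [ 0.20225625 -0.00114003 -0.97933197] 381.27251608861803
0.1 [0.21287257 0.61385759 0.40372219] [[-9.44823485e-01  3.27579214e-01 -6.63542106e-04]
 [ 3.27579874e-01  9.44820938e-01 -2.19585547e-03]
 [-9.23881350e-05 -2.29205886e-03 -9.99997369e-01]] 0.09280292013273497
[0.13950369 0.63943361 0.38429752] [[ 0.32823031  0.94459167 -0.00338075]
 [ 0.907358   -0.31429314  0.27914383]
 [ 0.26261439 -0.09469102 -0.96024335]]
```

View pics/top0.png

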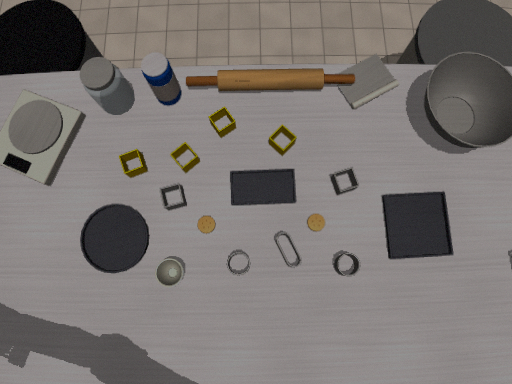

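View pics/side0.png

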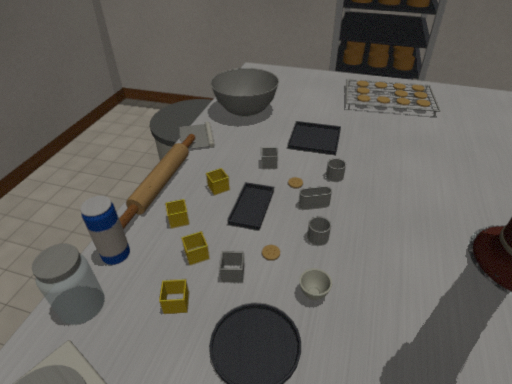

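The top view shows steel squares at about (174,197) and (345,181), steel rounds at (239,262) and (346,263), and the oblong at (287,249). The tins are at (115,238), (262,187) and (417,225), and the ramekin is at (170,271). The side view shows the same objects. I'll zoom in on both.

```bash
python3 - <<'E'
from h import *
t=cv2.imread('pics/top0.png')[165:290,75:460]; cv2.imwrite('pics/topc.png',cv2.resize(t,None,fx=2,fy=2,interpolation=cv2.INTER_CUBIC))
t=cv2.imread('pics/side0.png')[110:384,190:370]; cv2.imwrite('pics/sidec.png',cv2.resize(t,None,fx=2.1,fy=2.1,interpolation=cv2.INTER_CUBIC))
C=cal('top')
for n,uv,z in [("tr",(115,238),.015),("to",(262,187),.015),("ts",(417,225),.015),("sa",(174,194),.045),("sb",(345,181),.045),("ra",(239,262),.045),("rb",(346,263),.045),("ob",(287,249),.045),("ram",(170,271),.042)]:
    X=onplane(C,uv,z)[0]; print(n,X.round(3),np.hypot(*X[:2]).round(3), proj(cal('side'),X).round(0))
E
```

```text
tr [0.504 0.34  0.015] 0.608 [[257. 341.]]
to [ 0.618 -0.004  0.015] 0.618 [[253. 203.]]
ts [ 0.52  -0.364  0.015] 0.635 [[316. 136.]]
sa [0.599 0.197 0.045] 0.631 [[232. 257.]]
sb [ 0.622 -0.193  0.045] 0.651 [[271. 152.]]
ra [0.445 0.051 0.045] 0.447 [[319. 223.]]
rb [ 0.437 -0.184  0.045] 0.474 [[336. 164.]]
ob [ 0.471 -0.055  0.045] 0.474 [[315. 191.]]
ram [0.427 0.203 0.042] 0.473 [[315. 280.]]
```

View pics/topc.png

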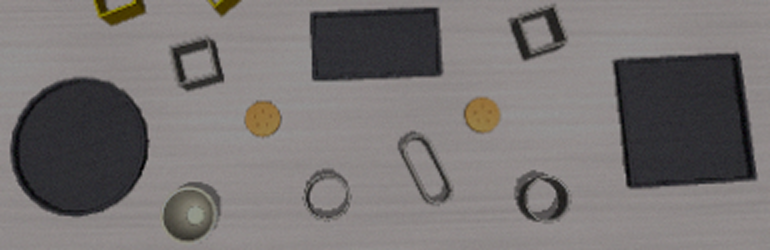

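View pics/sidec.png

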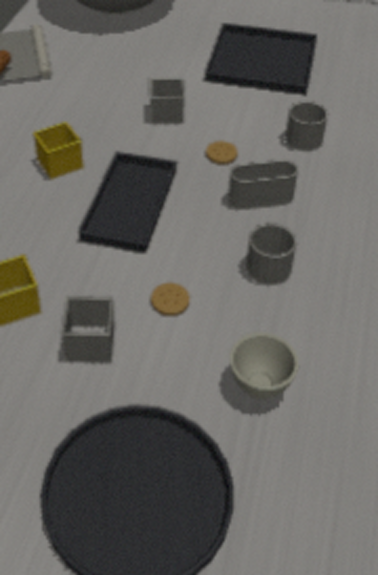

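```bash
cat >> h.py <<'E'
def plan(x,y,z,yaw=None):
    """rows' shift (cm, tool axes) and turn (deg) to bring the TCP to x,y,z with closing line at yaw (deg, mod 180)"""
    s=sense(); R=np.array(s['ee_rot']); p=np.array(s['eef_pos'])
    cur=np.degrees(np.arctan2(R[1,1],R[0,1])); phi=np.degrees(np.arctan2(y,x))
    sh=R.T@(np.array([x,y,z])-p)*100
    if yaw is None: turn=0
    else:
        yaw=phi+(yaw-phi+90)%180-90; turn=-((yaw-cur+180)%360-180)
    print('pos',p.round(4),'yaw',cur.round(1),'t',round(s['time'],2),'| shift cm',sh.round(2),'turn',np.round(turn,1))
E
python3 - <<'E'
from h import *
C=cal('top');S=cal('side')
im=cv2.imread('pics/top0.png'); g=cv2.cvtColor(im,cv2.COLOR_BGR2GRAY)
bg=cv2.medianBlur(g,61)
def blob(c,m):
    n,l,st,ce=cv2.connectedComponentsWithStats(m.astype(np.uint8),connectivity=8)
    ids=np.unique(l[c[1]-6:c[1]+7,c[0]-6:c[0]+7]); ids=ids[ids>0]
    k=max(ids,key=lambda i:st[i,4]); return (l==k)
for n,c in dict(tr=(115,238),to=(262,187),ts=(417,225)).items():
    b=blob(c,g<85); cs=max(cv2.findContours(b.astype(np.uint8),0,1)[0],key=cv2.contourArea).reshape(-1,2)
    X=onplane(C,cs,.015)[:,:2].astype(np.float32)*1000
    print(n,cv2.minAreaRect(cv2.convexHull(X)),cv2.minEnclosingCircle(X), b.sum())
# two-view triangulation of rim centres (picked in both views)
T=lambda u,v:(u/2+75,v/2+165); U=lambda u,v:(u/2.1+190,v/2.1+110)
P=dict(sa=(T(197,63),U(90,310)),sb=(T(538,32),U(167,88)),ra=(T(327,195),U(272,240)),rb=(T(542,197),U(307,112)),ob=(T(425,168),U(263,172)),
 to=(T(375,44),U(130,199)),ts=(T(684,120),U(262,57)),tr=(T(80,146),U(137,492)))
for n,(a,b) in P.items():
    M=[];q=[]
    for c,uv in((C,a),(S,b)):
        o,d=ray(c,[uv]);d=d[0]/np.linalg.norm(d[0]);A=np.eye(3)-np.outer(d,d);M.append(A);q.append(A@o)
    print(n,np.linalg.solve(sum(M),sum(q)).round(4))
E
```

```text
tr ((505.0616760253906, 342.10003662109375), (164.84921264648438, 158.08621215820312), 89.82099151611328) ((506.0111389160156, 342.05633544921875), 82.48248291015625) 3744
to ((619.1978149414062, -4.853424072265625), (82.23937225341797, 151.998779296875), 1.2655134201049805) ((619.4927978515625, -4.359546661376953), 84.18341827392578) 2208
ts ((521.5936279296875, -364.25341796875), (151.21234130859375, 157.00926208496094), 1.7977782487869263) ((521.7622680664062, -364.8299255371094), 106.03845977783203) 4127
sa [0.595  0.198  0.0454]
sb [ 0.6231 -0.1903  0.0462]
ra [0.4431 0.0519 0.0423]
rb [ 0.436  -0.1828  0.0486]
ob [ 0.4709 -0.0564  0.0426]
to [ 0.6199 -0.0049  0.0076]
ts [ 0.5216 -0.3678  0.0064]
tr [0.5051 0.3431 0.0066]
```

```bash
python3 -c "
from h import *
plan(.595,.198,.33,12)"
```

```text
pos [0.2129 0.6139 0.4037] yaw 70.9 t 0.1 | shift cm [-49.73 -26.76   7.44] turn 58.9
```

```bash
python3 -m inch '[[-3,-1.6,0.4,4,9.3],[-8,-4.3,1,11,9.3],[-13.5,-7.2,1.8,19,9.3],[-19,-10.2,2.6,27,9.3],[-24.5,-13.2,3.4,35,9.3],[-30,-16.2,4.2,43,9.3],[-35.5,-19,5,50,9.3],[-41,-22,6,57,9.3]]'
python3 -c "
from h import *
plan(.595,.198,.33,12)"
```

```text
time: 1.1
eef_pos: [0.5274, 0.2726, 0.3448]
ee_rot: [[-0.236, 0.972, -0.0], [0.972, 0.236, 0.0], [0.0, -0.0, -1.0]]
force: [0.5, 0.3, -0.1]
opening: 0.0927
grasp_force: 0.0
pos [0.5274 0.2726 0.3448] yaw 13.7 t 1.1 | shift cm [-8.85  4.8   1.47] turn 1.7
```

```bash
python3 -m inch '[[-3,1.6,0.4,1,7.5],[-6,3.4,1,1.7,7.5],[-8.8,4.8,1.5,1.7,7.5],[-8.8,4.8,1.5,1.7,7.5],[-8.8,4.8,1.5,1.7,7.5],[-8.8,4.8,1.5,1.7,7.5],[-8.8,4.8,1.5,1.7,7.5],[-8.8,4.8,1.5,1.7,7.5]]' | head -2
python3 - <<'E'
from h import *
plan(.595,.198,.203,12)
C=cal('wrist'); im=snapshot('wrist'); save('w1',im); np.savez('w1.npz',*C)
print(proj(C,[.595,.198,.045]))
E
```

```text
time: 2.1
eef_pos: [0.5938, 0.2007, 0.3304]
pos [0.5938 0.2007 0.3304] yaw 12.2 t 2.1 | shift cm [-0.3   0.06 12.74] turn 0.2
[[260.32751779 195.39708604]]
```

View pics/w1.png

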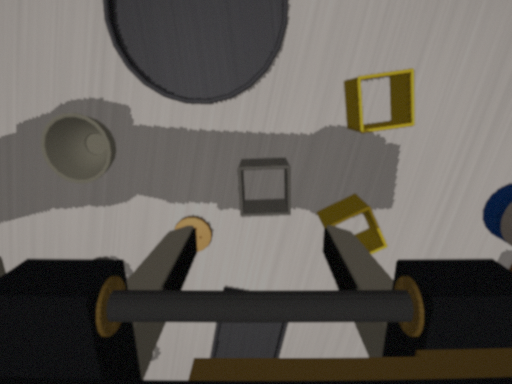

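The square cutter's rim is centred at about (265,191), against a prediction of (260,195). A yellow decoy's corner sits at (318,215)–(345,195), to the right of it.

```bash
python3 - <<'E'
from h import *
f=np.load('w1.npz');C=tuple(f[k] for k in f.files)
X=onplane(C,[(265,191),(240,168),(290,165),(241,216),(291,213)],.045);print(X.round(4),X[1:].mean(0))
print(onplane(C,[(319,214),(354,196),(385,246),(414,70),(360,78)],.045).round(3))
g=cv2.imread('pics/w1.png',0)[150:222,230:300:1];print(g[::3,[20,35,50]].T); print(g[36,:])
E
```

```text
[[0.5983 0.203  0.045 ]
 [0.572  0.219  0.045 ]
 [0.6147 0.231  0.045 ]
 [0.5817 0.1747 0.045 ]
 [0.6263 0.1874 0.045 ]] [0.59868504 0.20300341 0.045     ]
[[0.652 0.192 0.045]
 [0.679 0.215 0.045]
 [0.723 0.174 0.045]
 [0.695 0.33  0.045]
 [0.654 0.314 0.045]]
[[101 100  98  64  53  55  78  98 100 101 100  98  99  97  99  99  95  54
   52  54  54  65 119 157]
 [102 102 100  59  50  59  82 100  99 101  99 100 101  98 101  99  88  53
   53  54  51  72 134 154]
 [100 100  95  54  54  65  83 104 102 101  98 101 100 100 101 101  81  54
   53  53  51  78 148 156]]
[102 102 100 100 101 103 102  95  85  77  75  67  52  59  75  93 101 101
 101 100  99 100  99 101 101 101 102 102 104 101 100  99  99 101 102 101
 101 101 100 101 101 102 103 101 101 103 105 101 102 100 100 100 100  91
  75  56  53  60  73  80  86  95 100  99 102  98  98 100  99  97]
```

```bash
python3 -c "
from h import *
plan(.598,.2025,.203,14)"
```

```text
pos [0.5938 0.2005 0.3303] yaw 12.2 t 2.15 | shift cm [ 0.1   0.45 12.73] turn -1.8
```

```bash
python3 -m inch '[[0.1,0.45,2,-1.8,6.2],[0.1,0.45,5,-1.8,6.2],[0.1,0.45,8,-1.8,6.2],[0.1,0.45,10.5,-1.8,6.2],[0.1,0.45,12,-1.8,6.2],[0.1,0.45,12.7,-1.8,6.2],[0.1,0.45,12.7,-1.8,6.2],[0.1,0.45,12.7,-1.8,4]]'
python3 -m inch '[[0,0,0,0,3],[0,0,0,0,3],[0,0,0,0,3],[0,0,0,0,3],[0,0,-1,0,3],[0,0,-3,0,3],[0,0,-5,0,3],[0,0,-8,0,3]]'
python3 - <<'E'
from h import *
print(sense()['force'])
# square tin, two places along tin y
plan(.523,-.331,.28,2)
plan(.523,-.331,.207,2)
E
```

```text
time: 3.15
eef_pos: [0.5987, 0.2021, 0.2041]
ee_rot: [[-0.242, 0.97, 0.002], [0.97, 0.242, 0.001], [0.0, 0.002, -1.0]]
force: [0.4, 0.1, 0.7]
opening: 0.0558
grasp_force: 0.0
time: 4.15
eef_pos: [0.5979, 0.2019, 0.2843]
ee_rot: [[-0.241, 0.97, -0.001], [0.97, 0.241, -0.0], [-0.0, -0.001, -1.0]]
force: [0.0, 0.8, -0.5]
opening: 0.0455
grasp_force: 30.0
[ 0.0137414   0.7979555  -0.51818219]
pos [0.5979 0.2019 0.2843] yaw 14.0 t 4.15 | shift cm [-49.91 -20.14   0.45] turn 12.0
pos [0.5979 0.2019 0.2843] yaw 14.0 t 4.15 | shift cm [-49.91 -20.13   7.75] turn 12.0
```

```bash
python3 -m inch '[[-3,-1.2,0,1,3],[-8,-3.2,0,2,3],[-13.5,-5.4,0,4,3],[-19,-7.7,0,5,3],[-25,-10.1,0,7,3],[-31,-12.5,0,8,3],[-36.5,-14.7,0,10,3],[-42,-17,0,12,3]]'
python3 - <<'E'
from h import *
plan(.523,-.331,.27,2)
E
```

```text
time: 5.15
eef_pos: [0.5344, -0.2488, 0.2846]
ee_rot: [[-0.033, 0.999, 0.002], [0.999, 0.033, -0.001], [-0.001, 0.002, -1.0]]
force: [1.0, 0.3, -0.9]
opening: 0.046
grasp_force: 30.0
pos [ 0.5344 -0.2488  0.2846] yaw 1.9 t 5.15 | shift cm [-8.18 -1.41  1.46] turn -0.1
```

```bash
python3 -m inch '[[-3,-0.5,0,0,3],[-6.5,-1.1,0,0,3],[-8.2,-1.4,1,0,3],[-8.2,-1.4,3.5,0,3],[-8.2,-1.4,5.5,0,3],[-8.2,-1.4,7,0,3],[-8.2,-1.4,7.7,0,3],[-8.2,-1.4,7.8,0,3]]'

```

```text
time: 6.15
eef_pos: [0.5234, -0.3281, 0.207]
ee_rot: [[-0.035, 0.999, -0.001], [0.999, 0.035, 0.003], [0.003, -0.001, -1.0]]
force: [-4.0, 4.1, 13.7]
opening: 0.0458
grasp_force: 30.0
```

```bash
python3 -m inch '[[0,0,-0.1,0,6.2],[0,0,-0.1,0,6.2],[0,0,-0.1,0,6.2],[0,0,-1,0,6.2],[0,0,-3,0,6.2],[0,0,-6,0,6.2],[0,0,-9,0,6.2],[0,0,-12,0,6.2]]'
python3 - <<'E'
from h import *
plan(.623,-.191,.33,-24)
E
```

```text
time: 7.15
eef_pos: [0.5235, -0.329, 0.3268]
ee_rot: [[-0.034, 0.999, 0.0], [0.999, 0.034, -0.0], [-0.0, 0.0, -1.0]]
force: [0.4, 0.5, 0.0]
opening: 0.0622
grasp_force: 0.0
pos [ 0.5235 -0.329   0.3268] yaw 2.0 t 7.15 | shift cm [13.45 10.42 -0.33] turn 26.0
```

```bash
python3 -m inch '[[3,2.2,0,-3,6.2],[7,5.4,0,-8,6.2],[11,8.5,0,-12,6.2],[13.4,10.4,0,-14,6.2],[13.4,10.4,0,-14,6.2],[13.4,10.4,0,-14,6.2],[13.4,10.4,0,-14,6.2],[13.4,10.4,0,-14,6.2]]' | head -2
python3 - <<'E'
from h import *
plan(.623,-.191,.203,16)
C=cal('wrist'); im=snapshot('wrist'); save('w2',im); np.savez('w2.npz',*C)
print(proj(C,[.623,-.191,.045]))
E
```

```text
time: 8.15
eef_pos: [0.6222, -0.193, 0.3254]
pos [ 0.6222 -0.193   0.3254] yaw 15.8 t 8.15 | shift cm [ 0.18  0.14 12.24] turn -0.2
[[261.33341649 191.77503471]]
```

View pics/w2.png

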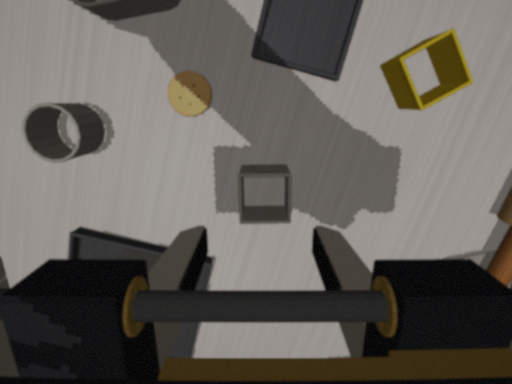

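The steel square's rim spans columns 239–292 and rows 174–222, so its centre is about (265,197). It is lined up with the gripper.

```bash
python3 - <<'E'
from h import *
f=np.load('w2.npz');C=tuple(f[k] for k in f.files)
X=onplane(C,[(265,197),(239,174),(291,173),(240,222),(292,221)],.045);print(X.round(4))
x=X[1:].mean(0);plan(x[0],x[1],.203,16)
E
```

```text
[[ 0.6275 -0.1948  0.045 ]
 [ 0.5998 -0.1808  0.045 ]
 [ 0.6433 -0.1675  0.045 ]
 [ 0.6121 -0.224   0.045 ]
 [ 0.6576 -0.2101  0.045 ]]
pos [ 0.6223 -0.1927  0.3254] yaw 15.9 t 8.2 | shift cm [-0.44  0.48 12.24] turn -0.1
```

```bash
python3 -m inch '[[-0.4,0.4,2,-1,6.5],[-0.4,0.4,5,-1,6.5],[-0.4,0.4,8,-1,6.5],[-0.4,0.4,10.5,-1,6.5],[-0.4,0.4,11.7,-1,6.5],[-0.4,0.4,12.2,-1,6.5],[-0.4,0.4,12.2,-1,6.5],[-0.4,0.4,12.2,-1,4]]'
python3 -m inch '[[0,0,0,0,3],[0,0,0,0,3],[0,0,0,0,3],[0,0,0,0,3],[0,0,-1,0,3],[0,0,-3,0,3],[0,0,-5,0,3],[0,0,-8,0,3]]'
python3 - <<'E'
from h import *
plan(.521,-.396,.28,2)
E
```

```text
time: 9.2
eef_pos: [0.6282, -0.1944, 0.2042]
ee_rot: [[-0.292, 0.956, 0.002], [0.956, 0.292, -0.001], [-0.001, 0.002, -1.0]]
force: [-0.1, -0.5, -0.7]
opening: 0.0592
grasp_force: 0.0
time: 10.2
eef_pos: [0.6276, -0.1942, 0.2846]
ee_rot: [[-0.292, 0.956, -0.001], [0.956, 0.292, 0.0], [0.0, -0.0, -1.0]]
force: [0.3, -0.2, 0.5]
opening: 0.0457
grasp_force: 30.0
pos [ 0.6276 -0.1942  0.2846] yaw 17.0 t 10.2 | shift cm [-16.19 -16.09   0.46] turn 15.0
```

```bash
python3 -m inch '[[-3,-3,0,3,3],[-7,-7,0,7,3],[-11,-11,0,11,3],[-15,-15,0,15,3],[-16.2,-16.1,0.4,15,3],[-16.2,-16.1,0.4,15,3],[-16.2,-16.1,2,15,3],[-16.2,-16.1,4.4,15,3]]' | head -2
python3 -m inch '[[0,0,1.5,0,3],[0,0,2.8,0,3],[0,0,3.4,0,3],[0,0,3.4,0,3],[0,0,3.4,0,3],[0,0,3.3,0,6.2],[0,0,3.3,0,6.2],[0,0,3.3,0,6.2]]'
python3 -m inch '[[0,0,0,0,6.2],[0,0,-1,0,6.2],[0,0,-3,0,6.2],[0,0,-6,0,6.2],[0,0,-9,0,6.2],[0,0,-12,0,6.2],[0,0,-12,0,6.2],[0,0,-12,0,6.2]]'
python3 - <<'E'
from h import *
plan(.436,-.183,.33,80)
C=cal('wrist'); im=snapshot('wrist'); save('w3',im); np.savez('w3.npz',*C)
E
```

```text
time: 11.2
eef_pos: [0.5233, -0.3935, 0.2387]
time: 12.2
eef_pos: [0.5212, -0.3963, 0.2061]
ee_rot: [[-0.034, 0.999, 0.0], [0.999, 0.034, -0.0], [-0.0, 0.0, -1.0]]
force: [-0.4, -0.2, 0.2]
opening: 0.0617
grasp_force: 0.0
time: 13.2
eef_pos: [0.5209, -0.396, 0.3262]
ee_rot: [[-0.035, 0.999, -0.0], [0.999, 0.035, 0.0], [0.0, -0.0, -1.0]]
force: [0.4, 0.2, -1.2]
opening: 0.0618
grasp_force: 0.0
pos [ 0.5209 -0.396   0.3262] yaw 2.0 t 13.2 | shift cm [21.58 -7.75 -0.37] turn 102.0
```

View pics/w3.png

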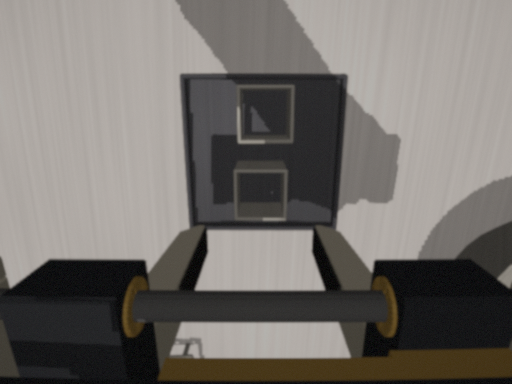

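Both squares stand upright in the square tin, centred at about (265,113) and (260,192). Next are the round cutters, with no wrist turn needed.

```bash
python3 -m inch '[[3,-1,0,0,7],[8,-3,0,0,7],[13,-5,0,0,7],[18,-6.8,0,0,7],[21.6,-8.5,0,0,7],[21.6,-8.5,0,0,7],[21.6,-8.5,0,0,7],[21.6,-8.5,0,0,7]]' | head -2
python3 - <<'E'
from h import *
plan(.436,-.183,.203,2)
C=cal('wrist'); im=snapshot('wrist'); save('w4',im); np.savez('w4.npz',*C)
print(proj(C,[.436,-.183,.045]))
E
```

```text
time: 14.25
eef_pos: [0.4292, -0.1845, 0.326]
pos [ 0.4292 -0.1845  0.326 ] yaw 1.9 t 14.25 | shift cm [ 0.14  0.69 12.3 ] turn -0.1
[[267.34065681 191.95290549]]
```

View pics/w4.png

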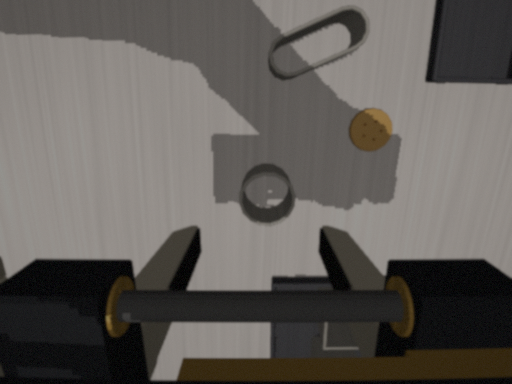

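The round rim is centred at about (267,196) with a diameter of 54 px. The oblong runs from (285,62) to (352,25) and will be useful later.

```bash
python3 - <<'E'
from h import *
f=np.load('w4.npz');C=tuple(f[k] for k in f.files)
X=onplane(C,[(267,196.5),(239.5,196),(294.5,196),(267,223)],.045);print(X.round(4))
plan(X[0,0],X[0,1],.203,2)
print(onplane(C,[(284,62),(353,22)],.045))
E
```

```text
[[ 0.4359 -0.1872  0.045 ]
 [ 0.4113 -0.1876  0.045 ]
 [ 0.4604 -0.186   0.045 ]
 [ 0.4369 -0.2127  0.045 ]]
pos [ 0.4291 -0.1844  0.326 ] yaw 1.9 t 14.3 | shift cm [-0.29  0.67 12.3 ] turn -0.1
[[ 0.4450666  -0.07484511  0.045     ]
 [ 0.49698056 -0.04387803  0.045     ]]
```

```bash
python3 -m inch '[[-0.3,0.7,2,0,7],[-0.3,0.7,5,0,7],[-0.3,0.7,8,0,7],[-0.3,0.7,10.5,0,7],[-0.3,0.7,11.7,0,7],[-0.3,0.7,12.3,0,7],[-0.3,0.7,12.3,0,7],[-0.3,0.7,12.3,0,4.5]]'
python3 -m inch '[[0,0,0,0,3],[0,0,0,0,3],[0,0,0,0,3],[0,0,0,0,3],[0,0,-1,0,3],[0,0,-3,0,3],[0,0,-6,0,3],[0,0,-9,0,3]]'
python3 - <<'E'
from h import *
plan(.505,.376,.28,2)
E
```

```text
time: 15.3
eef_pos: [0.4361, -0.1862, 0.2039]
ee_rot: [[-0.034, 0.999, 0.001], [0.999, 0.034, -0.001], [-0.001, 0.001, -1.0]]
force: [-0.3, 0.2, -0.4]
opening: 0.0639
grasp_force: 0.0
time: 16.3
eef_pos: [0.4355, -0.1859, 0.2942]
ee_rot: [[-0.034, 0.999, -0.001], [0.999, 0.034, 0.0], [0.0, -0.001, -1.0]]
force: [0.3, -0.0, -0.1]
opening: 0.0492
grasp_force: 30.0
pos [ 0.4355 -0.1859  0.2942] yaw 2.0 t 16.3 | shift cm [55.92  8.88  1.42] turn -0.0
```

```bash
python3 -m inch '[[3,2,0,0,3],[8,4,0,0,3],[14,6,0,0,3],[20,7.5,0,0,3],[26,8.5,0,0,3],[32,8.9,0,0,3],[38,8.9,0,0,3],[44,8.9,0,0,3]]' | head -2
python3 -m inch '[[4,0,0,0,3],[8,0,0,0,3],[11,0,0,0,3],[11.9,0,0,0,3],[11.9,0,1,0,3],[11.9,0,3,0,3],[11.9,0,4,0,3],[11.9,0,5,0,3]]' | head -2
python3 -c "
from h import *
plan(.505,.376,.206,2)"
```

```text
time: 17.3
eef_pos: [0.5091, 0.2586, 0.2934]
time: 18.3
eef_pos: [0.506, 0.3744, 0.2427]
pos [0.506  0.3744 0.2427] yaw 1.9 t 18.3 | shift cm [ 0.17 -0.09  3.67] turn -0.1
```

```bash
python3 -m inch '[[0,0,1.5,0,3],[0,0,2.8,0,3],[0,0,3.7,0,3],[0,0,3.8,0,3],[0,0,3.8,0,3],[0,0,3.7,0,7],[0,0,3.7,0,7],[0,0,3.7,0,7]]'
python3 -m inch '[[0,0,0,0,7],[0,0,-1,0,7],[0,0,-3,0,7],[0,0,-6,0,7],[0,0,-9,0,7],[0,0,-12,0,7],[0,0,-12,0,7],[0,0,-12,0,7]]' | head -2
python3 - <<'E'
from h import *
plan(.443,.051,.33,2)
im=snapshot('wrist'); save('w5',im)
E
```

```text
time: 19.3
eef_pos: [0.5055, 0.3757, 0.2059]
ee_rot: [[-0.035, 0.999, -0.0], [0.999, 0.035, -0.0], [-0.0, -0.0, -1.0]]
force: [0.4, 0.3, 0.3]
opening: 0.0693
grasp_force: 0.0
time: 20.3
eef_pos: [0.5051, 0.3755, 0.3256]
pos [0.5051 0.3755 0.3256] yaw 2.0 t 20.3 | shift cm [-32.22  -7.33  -0.41] turn -0.0
```

```bash
python3 -m inch '[[-3,-0.7,0,0,7],[-8,-1.8,0,0,7],[-13.5,-3,0,0,7],[-19.5,-4.4,0,0,7],[-25.5,-6,0,0,7],[-30,-7,0,0,7],[-32.2,-7.3,0,0,7],[-32.2,-7.3,0,0,7]]' | head -2
python3 -m inch '[[0,0,0,0,7],[0,0,0,0,7],[0,0,0,0,7],[0,0,0,0,7],[0,0,0,0,7],[0,0,0,0,7],[0,0,0,0,7],[0,0,0,0,7]]' | head -2
python3 - <<'E'
from h import *
C=cal('wrist'); im=snapshot('wrist'); save('w6',im); np.savez('w6.npz',*C)
print(proj(C,[.443,.051,.045]))
a=cv2.imread('pics/w5.png');b=cv2.imread('pics/w6.png')
cv2.imwrite('pics/w56.png',np.hstack([cv2.resize(a,(340,255)),b[:300,80:480]*1 if 0 else cv2.resize(b[:300,80:480],(340,255))]))
E
```

```text
time: 21.35
eef_pos: [0.4432, 0.0497, 0.3256]
time: 22.35
eef_pos: [0.4437, 0.0513, 0.3262]
[[258.88595358 193.85616254]]
```

View pics/w56.png

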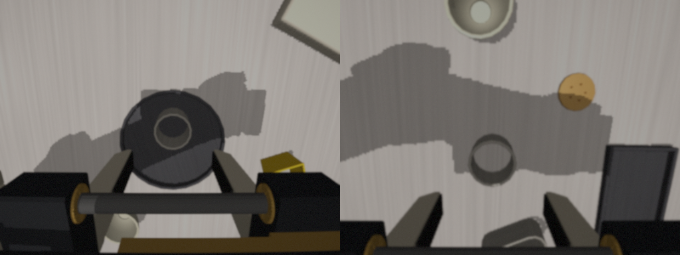

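Left panel: the round cutter stands in the round tin. Right panel: the second round rim is centred at about (260,192) in the full image, which matches the prediction, so I descend straight down.

```bash
python3 -m inch '[[0,0.1,2,0,7],[0,0.1,5,0,7],[0,0.1,8,0,7],[0,0.1,10.5,0,7],[0,0.1,11.7,0,7],[0,0.1,12.3,0,7],[0,0.1,12.3,0,7],[0,0.1,12.3,0,4.5]]'
python3 -m inch '[[0,0,0,0,3],[0,0,0,0,3],[0,0,0,0,3],[0,0,0,0,3],[0,0,-1,0,3],[0,0,-3,0,3],[0,0,-6,0,3],[0,0,-9,0,3]]'
python3 - <<'E'
from h import *
plan(.505,.306,.28,2)
E
```

```text
time: 23.4
eef_pos: [0.4449, 0.0514, 0.2038]
ee_rot: [[-0.035, 0.999, 0.001], [0.999, 0.035, 0.0], [0.0, 0.001, -1.0]]
force: [0.2, -0.2, -0.9]
opening: 0.064
grasp_force: 0.0
time: 24.4
eef_pos: [0.4444, 0.0514, 0.2943]
ee_rot: [[-0.034, 0.999, -0.0], [0.999, 0.034, -0.0], [-0.0, -0.0, -1.0]]
force: [0.2, 0.1, -0.4]
opening: 0.0494
grasp_force: 30.0
pos [0.4444 0.0514 0.2943] yaw 2.0 t 24.4 | shift cm [25.24  6.93  1.42] turn -0.0
```

```bash
python3 -m inch '[[3,2,0,0,3],[8,4,0,0,3],[13.5,6,0,0,3],[19,6.9,0,0,3],[24,6.9,0,0,3],[25.2,6.9,0,0,3],[25.2,6.9,2,0,3],[25.2,6.9,5,0,3]]' | head -2
python3 -m inch '[[0,0,1.5,0,3],[0,0,2.8,0,3],[0,0,3.7,0,3],[0,0,3.8,0,3],[0,0,3.8,0,3],[0,0,3.8,0,3],[0,0,3.8,0,3],[0,0,3.8,0,3]]'
```

```text
time: 25.4
eef_pos: [0.5053, 0.3047, 0.2437]
time: 26.4
eef_pos: [0.5051, 0.3053, 0.2062]
ee_rot: [[-0.034, 0.999, 0.0], [0.999, 0.034, 0.0], [0.0, 0.0, -1.0]]
force: [-1.7, -1.2, 5.2]
opening: 0.0495
grasp_force: 30.0
```

```bash
python3 -m inch '[[0,0,-0.1,0,7],[0,0,-0.1,0,7],[0,0,-0.1,0,7],[0,0,-1,0,7],[0,0,-3,0,7],[0,0,-6,0,7],[0,0,-9,0,7],[0,0,-12,0,7]]' | head -2
python3 - <<'E'
from h import *
plan(.471,-.058,.33,-61)
im=snapshot('wrist'); save('w7',im)
E
```

```text
time: 27.4
eef_pos: [0.5049, 0.3056, 0.3267]
pos [0.5049 0.3056 0.3267] yaw 2.0 t 27.4 | shift cm [-36.22  -4.63  -0.34] turn 63.0
```

```bash
python3 -m inch '[[-3,-0.4,0,5,7],[-8,-1,0,13,7],[-13.5,-1.7,0,22,7],[-19,-2.5,0,31,7],[-25,-3.3,0,40,7],[-31,-4,0,49,7],[-35,-4.5,0,57,7],[-36.2,-4.6,0,63,7]]' | head -2
python3 -m inch '[[0,0,0,0,7],[0,0,0,0,7],[0,0,0,0,7],[0,0,0,0,7],[0,0,0,0,7],[0,0,0,0,7],[0,0,0,0,7],[0,0,0,0,7]]' | head -2
python3 - <<'E'
from h import *
plan(.471,-.058,.203,-61)
C=cal('wrist'); im=snapshot('wrist'); save('w8',im); np.savez('w8.npz',*C)
print(proj(C,[.471,-.058,.045]))
a=cv2.imread('pics/w7.png');b=cv2.imread('pics/w8.png')
cv2.imwrite('pics/w78.png',np.hstack([cv2.resize(a,(340,255)),cv2.resize(b[:300,80:480],(400,300))[:255]]))
E
```

```text
time: 28.45
eef_pos: [0.4707, -0.0611, 0.3258]
time: 29.45
eef_pos: [0.4714, -0.0578, 0.3252]
pos [ 0.4714 -0.0578  0.3252] yaw -61.0 t 29.45 | shift cm [-0.05 -0.   12.22] turn -0.0
[[259.47778022 194.40134788]]
```

View pics/w78.png

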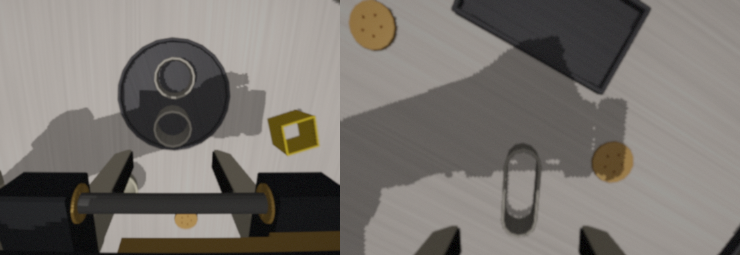

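Left panel: both round cutters stand in the round tin. Right panel: the oblong is centred at about (260,191) in the full image, with its long axis across the closing line to within about 2°.

```bash
python3 -m inch '[[0.1,0,2,0,6],[0.1,0,5,0,6],[0.1,0,8,0,6],[0.1,0,10.5,0,6],[0.1,0,11.7,0,6],[0.1,0,12.2,0,6],[0.1,0,12.2,0,6],[0.1,0,12.2,0,4]]'
python3 -m inch '[[0,0,0,0,2],[0,0,0,0,2],[0,0,0,0,2],[0,0,0,0,2],[0,0,-1,0,2],[0,0,-3,0,2],[0,0,-6,0,2],[0,0,-9,0,2]]'
python3 - <<'E'
from h import *
plan(.619,-.005,.28,1)
E
```

```text
time: 30.5
eef_pos: [0.4726, -0.0573, 0.2039]
ee_rot: [[0.875, 0.485, 0.001], [0.485, -0.875, -0.0], [0.001, 0.001, -1.0]]
force: [0.3, -0.8, 0.1]
opening: 0.054
grasp_force: 0.0
time: 31.5
eef_pos: [0.472, -0.0572, 0.2943]
ee_rot: [[0.875, 0.484, -0.001], [0.484, -0.875, -0.0], [-0.001, -0.0, -1.0]]
force: [-0.2, -0.6, -0.1]
opening: 0.0321
grasp_force: 29.3
pos [ 0.472  -0.0572  0.2943] yaw -61.0 t 31.5 | shift cm [15.39  2.55  1.42] turn -62.0
```

```bash
python3 -m inch '[[2,0.3,0,-7,2],[5,0.8,0,-16,2],[8,1.3,0,-25,2],[11,1.8,0,-34,2],[14,2.3,0,-43,2],[15.4,2.5,0,-52,2],[15.4,2.5,0,-60,2],[15.4,2.5,0,-62,2]]' | head -2
python3 -m inch '[[0,0,1.5,0,2],[0,0,3,0,2],[0,0,4,0,2],[0,0,4,0,2],[0,0,4,0,2],[0,0,4,0,2],[0,0,4,0,2],[0,0,4,0,2]]' | head -2
python3 - <<'E'
from h import *
plan(.619,-.005,.206,1)
save('w9',snapshot('wrist'))
E
```

```text
time: 32.5
eef_pos: [0.6189, -0.0047, 0.2933]
time: 33.5
eef_pos: [0.6192, -0.0045, 0.2535]
pos [ 0.6192 -0.0045  0.2535] yaw 1.0 t 33.5 | shift cm [-0.05 -0.02  4.75] turn -0.0
```

View pics/w9.png

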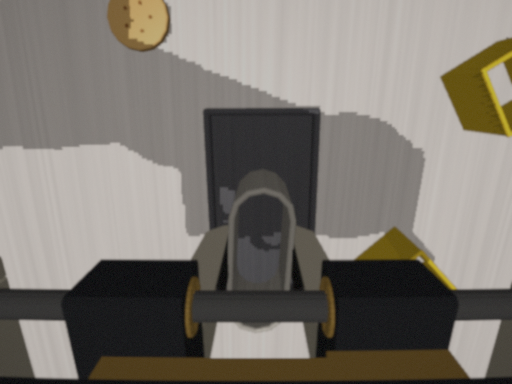

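The held oblong (236–294 wide, at column 262) is aligned over the oblong tin, which spans columns 205–320.

```bash
python3 -m inch '[[0,0,1.5,0,2],[0,0,3,0,2],[0,0,4.2,0,2],[0,0,4.8,0,2],[0,0,4.8,0,2],[0,0,4.8,0,2],[0,0,4.8,0,2],[0,0,4.8,0,2]]'
python3 -m inch '[[0,0,-0.1,0,5],[0,0,-0.1,0,5],[0,0,-0.1,0,5],[0,0,-1,0,5],[0,0,-3,0,5],[0,0,-6,0,5],[0,0,-9,0,5],[0,0,-14,0,5]]' | head -2
python3 -m inch '[[2,-3,-3,0,5],[6,-7,-6,0,5],[10,-10,-8,0,5],[14,-10,-8,0,5],[19,-10,-8,0,5],[24,-10,-8,0,5],[28,-10,-8,0,5],[30,-10,-8,0,5]]' | head -2
python3 - <<'E'
from h import *
a=snapshot('top'); s=snapshot('side'); save('top1',a); save('side1',s)
a=cv2.resize(a[150:290,75:465],(800,287)); s=cv2.resize(s[100:384,150:406],(270,300)); z=np.zeros((300,800,3),np.uint8); z[:,:270]=s
save('fin',np.vstack([a,z]))
E
```

```text
time: 34.55
eef_pos: [0.6184, -0.0047, 0.2065]
ee_rot: [[-0.016, 1.0, -0.003], [1.0, 0.016, 0.001], [0.001, -0.003, -1.0]]
force: [-4.6, 0.7, 11.9]
opening: 0.0324
grasp_force: 29.5
time: 35.55
eef_pos: [0.6186, -0.0043, 0.3454]
time: 36.55
eef_pos: [0.5133, 0.2962, 0.4253]
```

View pics/fin.png

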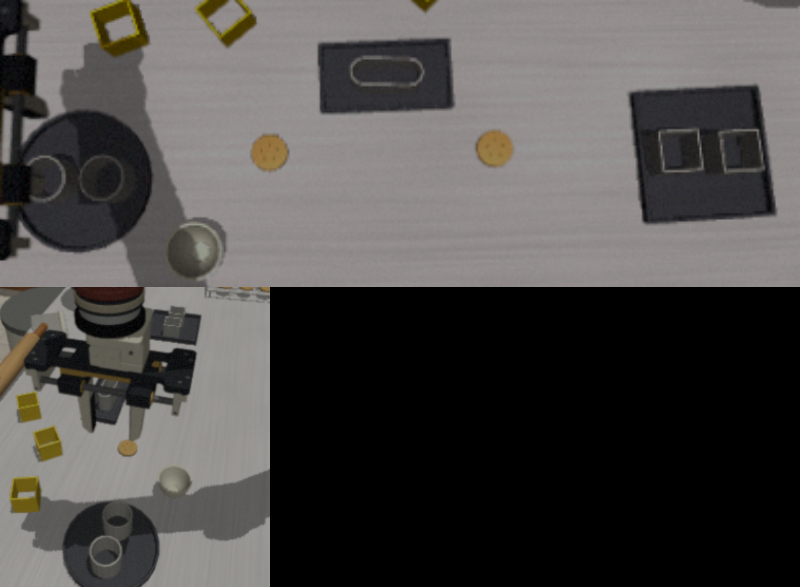

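All five cutters stand flat in their tins and the ramekin is untouched.

```bash
python3 -c "
from h import *
print(hand_in())"
```

```text
the job is handed in; nothing more can be done
None
```

I handed the job in at about 37 s: all five cutters stand upright in their own tins, the final pictures show the ramekin undisturbed, and the hand-in returned no verdict.

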